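# Assemble the two-tier incense stand

## Robot

A 7-joint arm with a two-finger parallel gripper is mounted at the origin on the work surface. World frame = base frame: x ahead of the robot, y to its left, z up, the work surface at z = 0. Lengths are in m, angles in rad, forces in N, time in s.
With the tool pointing down it reaches from about 0.4 to 0.875 m from the base axis. Payload 19.3 kg.
Tool frame: the origin (TCP) lies midway between the tips of the shut fingers; the grasp point (between the pads) lies 19 mm behind it; z points along the fingers, y is the direction in which the jaws open and shut (so a half turn about z gives the same grasp; the last joint's range is limited). The gripper opens to 85 mm and grips with 20 to 120 N. Pads are 22 mm wide; open, the fingers measure 114 mm over their backs; the gripper's body (76 mm by 85 mm) begins 54 mm behind the grasp point. The pads swing forward as they close: fully open they stand 13 mm farther back than shut.
Start: joints at [1.21, 0.521, -0.036, 1.599, 0.021, 1.021, -0.113], TCP at [0.179, -0.599, 0.231] pointing down, gripper open.
Joint ranges: [-2.91, 2.91], [-0.3, 2.13], [-1.5, 1.42], [0.17, 2.43], [-1.26, 4.41], [0.16, 1.93], [-2.52, 2.52]. Speed limits (rad/s): [1.89, 1.89, 2.39, 2.39, 3.01, 3.01, 3.01].

## Interface

Orientations are given as [roll, pitch, yaw] about the fixed x, y, z axes, in that order (R = Rz(yaw) Ry(pitch) Rx(roll)).
In Python, from workcell import bot, eyes gives the robot as it stands. The module is installed in compiled form; this text tells all that it offers.
- The arm moves only by the shell command python3 -m jog 'ROWS' [FORCE]. ROWS is JSON, a list of rows, each an object with "delta_pos": the shift along the world's x, y, z in mm, a list of three; "spin": the turn about the world's z in rad; "claw": the closure, from 0 (fully open) to 1 (shut). In form: [{"delta_pos": [tx, ty, tz], "spin": spin, "claw": claw}, ...]. A call has 1 to 8 rows; each row is the pose to reach, as a shift and turn from the pose measured when the call began; what a row does not reach only later rows make up. A row lasts 1/10 s, in which the tool goes at most 50 mm and 8.59 degrees, less where a joint would pass 70% of its speed; a pose out of reach is approached as far as the arm can. A call with a gripper value outside its range is refused whole. The fingers move at their own pace and stop on an object; FORCE is the grip in N (left out, the last holds). Time passes only in rows, so rows that repeat a pose let the fingers close. It gives the time, the measured TCP pose, the force and the opening at its end, in the units of the state.
- bot.observe(): the state, without advancing time (a new reading comes with each control period).
- eyes.grab_frame(name): name is "scene" or "top"; returns the picture (400x640x3 uint8, blue, green, red); there is no depth.
- eyes.camera_params(name): a dict with "fx", "fy", "cx", "cy" (pixels), "origin" and "attitude" of the camera in the world. Camera axes: x right, y up, looking along -z (the intrinsics and any distortion apply to the point x, -y, -z); pixel columns grow to the right and rows downward; lengths in m; the calibration is good to about 2 mm. A picture is of the moment at which its call begins. camera_params takes no time and is no camera call.
- bot.job_done(): hands the job in, once; it reports no verdict.
The state is a dict: "clock": time; "qpos": joint angles; "qd": joint speeds; "joint_efforts": joint torques, N m; "position": TCP position; "tool_rot": TCP orientation; "force": force on the tool from outside, world axes, zero at the start; "moment": the same for the moment, N m; "grip_width": finger opening in m.
Only numpy, scipy, OpenCV 4.12 (cv2) and the standard library are available. Lean on these libraries where they do the work, as an engineer would, in place of code of your own. Each camera call takes 0.05 s, during which the arm holds its last target. There are 200 camera calls.

## Task

Put the two-tier bamboo stand together on the console: lower the large tray over the four posts so that all its corner holes go down together and it sits level on the thick collars, let go of it, then put the small tray above it in the same way, level on the upper shoulders of the same posts. Lower both gently rather than dropping them, and leave the other things on the console where they are.

Things in the scene. Friction and masses are not known exactly. Their poses are not given: they have to be found in the camera images.
- stand: The stand: bamboo foot board 160 mm (x) by 126 mm (y) by 12 mm thick; it does not move. Origin: centre of its underside, on the console; z up. Four upright stepped aluminium posts at x = +-55, y = +-38 mm, each with a collar of 30 mm diameter whose top, 32 mm above the console, carries the large tray's underside. A half turn about z makes no difference.
- stand_shoulders (a point): Middle between the four posts at shoulder height, 86 mm above the console. Above the collars each post is 20 mm in diameter up to this flat shoulder (top 3 mm chamfered by 1.5 mm), which carries the small tray's underside; above it a pin 11 mm in diameter rises to 108 mm, its top 9 mm tapered to 5 mm.
- large_tray_grip (a point): Centre of the large tray's fixed carrying bar, 34 mm straight above the middle of the tray's underside. The bar lies along the tray's x: 60 mm long, 14 mm thick (y), from 22 to 46 mm above the underside, on two thin pillars. Axes as the tray, z up; a half turn about z makes no difference. Seated, this point is 66 mm above the console.
- small_tray_grip (a point): Centre of the small tray's fixed carrying bar, 34 mm straight above the middle of the tray's underside. The bar lies along the tray's x: 60 mm long, 14 mm thick (y), from 22 to 46 mm above the underside, on two thin pillars. Axes as the tray, z up; a half turn about z makes no difference. Seated, this point is 120 mm above the console.
- large_tray: The large tray: loose, flat, bamboo, right way up, 170 mm (x) by 130 mm (y), floor 6 mm thick, rim 10 mm high, about 0.22 kg. Origin: centre of its underside. Four round through holes of 23 mm diameter at x = +-55, y = +-38 mm. It passes over pins and shoulders down to the collars.
- small_tray: The small tray: loose, flat, bamboo, right way up, 144 mm (x) by 110 mm (y), floor 6 mm thick, rim 10 mm high, about 0.15 kg. Origin: centre of its underside. Four round through holes of 14 mm diameter at x = +-55, y = +-38 mm. Its holes fit over the pins only, down to the shoulders.
- bowl_mid (a point): centre of a glass incense bowl, 96 mm across and 45 mm high; leave alone
- cork_block_mid (a point): centre of a cork block 60 x 40 x 40 mm (x, y, z); leave alone
- bamboo_block_mid (a point): centre of a bamboo block 50 x 70 x 35 mm (x, y, z); leave alone
- cork_slab_mid (a point): centre of a cork slab 70 x 70 x 25 mm; leave alone
Mind the look-alikes: they are no part of the job. Leave any pink or yellow look-alike of the stand alone.

How it is judged:
On the way, in this order (a step that is already met when the one before it is completed fails the run):
1. the large tray is seated on all four collars and released (z of large_tray_grip in the frame of stand between 0.063 and 0.069 m and horizontal distance between large_tray_grip and stand below 0.004 m and angle between the x axis of large_tray_grip and the x axis of stand, either way round below 0.08 rad and angle between large_tray_grip's own z axis and vertical below 0.04 rad and contact force between large_tray and the fingers below 0.1 N and linear speed of large_tray below 0.02 m/s and angular speed of large_tray below 0.1 rad/s), for 0.2 s.
2. the small tray is seated on all four shoulders above it and released (z of small_tray_grip in the frame of stand between 0.117 and 0.123 m and horizontal distance between small_tray_grip and stand below 0.004 m and angle between the x axis of small_tray_grip and the x axis of stand, either way round below 0.08 rad and angle between small_tray_grip's own z axis and vertical below 0.04 rad and contact force between small_tray and the fingers below 0.1 N and linear speed of small_tray below 0.02 m/s and angular speed of small_tray below 0.1 rad/s), for 0.2 s.
At the end, for the whole second after the job is handed in: Both trays are on the four posts, right way up, released and at rest: the large tray's underside within 3 mm of the collar tops, the small tray's within 3 mm of the shoulders, each centred on the stand within 4 mm, in line with it within 0.08 rad and level within 0.04 rad (all of step 1 and all of step 2); the robot touches nothing.
It fails at once if a tray is dropped onto the stand (faster than 0.4 m/s while its underside is lower than the post tops) ((horizontal distance between large_tray_grip and stand below 0.03 m and z of large_tray_grip in the frame of stand below 0.142 m and linear speed of large_tray above 0.4 m/s) or (horizontal distance between small_tray_grip and stand below 0.03 m and z of small_tray_grip in the frame of stand below 0.142 m and linear speed of small_tray above 0.4 m/s)).
It fails at once if another thing on the console is moved by more than 30 mm (distance of any of bowl_mid, cork_block_mid, bamboo_block_mid, cork_slab_mid from where it was at the start of the episode above 0.03 m).
It also fails if it takes over 64 s, if anything falls off the work surface, if the arm or the gripper's body presses on something with over 40 N, if the wrist force passes 120 N, or if a joint passes its speed limit or range.

## Working session

There is one attempt and no reset: what is moved stays moved. The work goes in short steps, Python scripts to look and compute and a shell command to move; the robot and the scene stay as the last step left them, time stands still between calls to the robot, and variables do not carry over. Pictures are saved under pics/ and viewed, about 8 in all and at most 12, crops included, and the job is handed in when it is done.

```bash
mkdir -p pics; python3 - <<'E'
from workcell import bot, eyes
import cv2
for n in("scene","top"):
    cv2.imwrite(f"pics/{n}0.png",eyes.grab_frame(n)); print(n,eyes.camera_params(n))
print(bot.observe())
E
```

```text
scene {'fx': 385.11164977376427, 'fy': 385.11164977376427, 'cx': 319.4702726131306, 'cy': 200.86003778427707, 'origin': array([1.01648438, 0.47776162, 0.88091577]), 'attitude': array([ 7.06651214e-01, -6.72765215e-04,  2.35078522e+00])}
top {'fx': 391.02804865649864, 'fy': 391.02804865649864, 'cx': 317.86386022086737, 'cy': 193.47491740099824, 'origin': array([0.31017399, 0.01254106, 0.98955696]), 'attitude': array([ 2.53913909e-01,  3.83808429e-04, -1.68005401e+00])}
{'clock': 0.1, 'qpos': array([ 1.20974688,  0.52190118, -0.03632936,  1.59991047,  0.02118521,
        1.02107433, -0.11279629]), 'qd': array([-0.00070398, -0.001494  , -0.00054647, -0.00175801, -0.00156624,
       -0.00080609, -0.00061058]), 'joint_efforts': array([ 2.84227783e-03, -9.28500223e+01,  1.98349446e+00, -3.70542920e+01,
        1.80180429e-02,  5.27953598e-03,  7.11900555e-06]), 'position': array([ 0.17912691, -0.59849946,  0.23083094]), 'tool_rot': array([-3.14068481e+00,  4.77974285e-05,  2.90835408e-01]), 'force': array([-0.3784403 , -0.89940755, -0.41847101]), 'moment': array([-0.08267234, -0.02356582, -0.03044251]), 'grip_width': 0.08570171402329092}
```

View pics/top0.png

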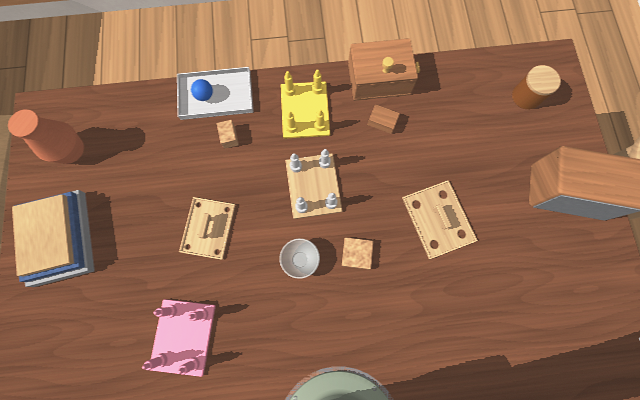

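View pics/scene0.png

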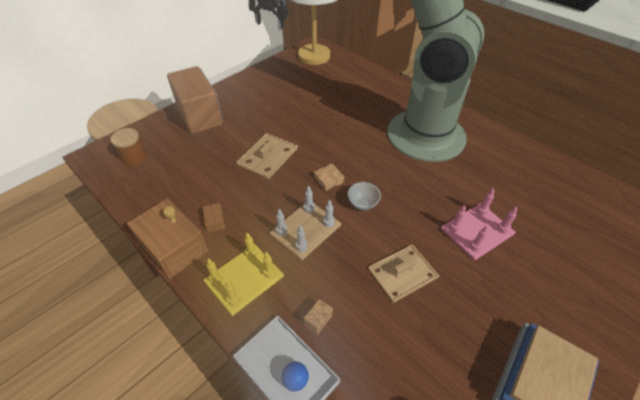

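Top view: the large tray is at about (440,219), the small tray at (208,228), and the stand with grey posts at (314,185). The yellow (305,108) and pink (180,338) stands are decoys. The bowl is at (300,258) and the cork block at (358,253). The scene view agrees: stand (306,222), large tray (267,155), small tray (404,272).

```bash
cat > h.py <<'E'
import numpy as np, cv2
from scipy.spatial.transform import Rotation as R
from workcell import bot, eyes
P={n:eyes.camera_params(n) for n in("scene","top")}
def ray(n,uv):
    p=P[n]; u,v=uv
    d=np.array([(u-p['cx'])/p['fx'],-(v-p['cy'])/p['fy'],-1.])
    return np.array(p['origin']),R.from_euler('xyz',p['attitude']).apply(d)
def onz(n,uv,z):
    o,d=ray(n,uv); return o+d*(z-o[2])/d[2]
def proj(n,X):
    p=P[n]; c=R.from_euler('xyz',p['attitude']).inv().apply(np.array(X)-p['origin'])
    return np.array([p['cx']-p['fx']*c[0]/c[2],p['cy']+p['fy']*c[1]/c[2]])
def tri(a,b):
    A=[];B=[]
    for n,uv in(("top",a),("scene",b)):
        o,d=ray(n,uv);d/=np.linalg.norm(d);M=np.eye(3)-np.outer(d,d);A.append(M);B.append(M@o)
    return np.linalg.solve(sum(A),sum(B))
E
python3 - <<'E'
from h import *
out=[]
for n,rois in(("top",[(395,170),(165,175),(270,135)]),("scene",[(222,105),(360,220),(262,170)])):
    im=cv2.imread(f"pics/{n}0.png"); row=[]
    for k,(x,y) in enumerate(rois):
        c=im[y:y+100,x:x+90]; row.append(cv2.resize(c,None,fx=2.95,fy=2.95,interpolation=cv2.INTER_CUBIC))
        hsv=cv2.cvtColor(c,cv2.COLOR_BGR2HSV).astype(int)
        if k<2:
            m=((hsv[...,2]>140)&(hsv[...,0]>8)&(hsv[...,0]<28)).astype(np.uint8)
            cs,_=cv2.findContours(m,cv2.RETR_EXTERNAL,cv2.CHAIN_APPROX_NONE); cc=max(cs,key=cv2.contourArea)
            hull=cv2.convexHull(cc); f=cv2.fillConvexPoly(np.zeros_like(m),hull,1); f=cv2.erode(f,np.ones((3,3)))
            num,l,st,ce=cv2.connectedComponentsWithStats(((hsv[...,2]<125)&(f>0)).astype(np.uint8))
            q=cv2.minAreaRect(hull); print(n,k,"rect c",np.add(q[0],(x,y)),q[1:],"->",onz(n,np.add(q[0],(x,y)),.010).round(4))
            for i in range(1,num):
                if st[i,4]>8: print("  hole",st[i,4],(ce[i]+(x,y)).round(1),onz(n,ce[i]+(x,y),.006).round(4)[:2])
        else:
            m=((hsv[...,1]<70)&(hsv[...,2]>90)).astype(np.uint8)
            num,l,st,ce=cv2.connectedComponentsWithStats(m)
            for i in range(1,num):
                if st[i,4]>15: print(n," post",st[i],(ce[i]+(x,y)).round(1))
    out.append(np.hstack(row))
cv2.imwrite("pics/mos.png",np.vstack(out)); print(np.vstack(out).shape, proj("top",[0.179,-.599,.231]),proj("scene",[0,0,0.0]),proj("top",[0,0,0]))
E
```

```text
top 0 rect c [439.24798584 219.29088593] ((71.83392333984375, 52.42924880981445), 66.25050354003906) -> [ 0.4618 -0.3144  0.01  ]
  hole 12 [440.  193.8] [ 0.5286 -0.3302]
  hole 11 [413.5 204. ] [ 0.5091 -0.2573]
  hole 19 [460.3 234.2] [ 0.4189 -0.3616]
  hole 20 [432.5 242.9] [ 0.4048 -0.2876]
top 1 rect c [206.23711395 227.78350067] ((44.67523193359375, 59.37744140625), 12.907408714294434) -> [0.5046 0.2758 0.01  ]
  hole 16 [197.9 204.3] [0.569 0.296]
  hole 13 [226.2 209. ] [0.5487 0.2241]
  hole 46 [206.7 226.4] [0.5089 0.2755]
  hole 13 [187.1 246.3] [0.4635 0.3265]
  hole 17 [216.4 251.8] [0.4419 0.254 ]
top  post [ 49  14  12  19 175] [324.4 158.9]
top  post [ 19  18  13  20 180] [295.  163.1]
top  post [ 55  58  13  16 158] [330.9 200.8]
top  post [ 25  62  13  16 162] [300.8 205. ]
scene 0 rect c [267.50000763 154.5       ] ((33.941123962402344, 53.740108489990234), 45.0) -> [ 0.4651 -0.3091  0.01  ]
  hole 51 [258.5 152.7] [ 0.4782 -0.3409]
  hole 12 [286.1 149.1] [ 0.401  -0.2887]
  hole 13 [248.4 160.8] [ 0.5264 -0.3339]
  hole 13 [267.3 169. ] [ 0.5073 -0.2609]
scene 1 rect c [403.54006195 271.57120895] ((43.36088180541992, 56.70688247680664), 60.64224624633789) -> [0.5053 0.277  0.01  ]
  hole 13 [411.3 252.5] [0.4411 0.2558]
  hole 185 [391.5 265.8] [0.5112 0.2435]
  hole 12 [377.2 269.9] [0.5471 0.2245]
  hole 12 [429.7 274.5] [0.4627 0.3289]
  hole 14 [394.7 293.5] [0.5685 0.2977]
scene  post [85 15  5 18 57] [349.7 193.4]
scene  post [ 41  16  12  27 221] [308.7 200.8]
scene  post [ 61  30  12  28 238] [328.8 215.2]
scene  post [ 13  39  13  27 227] [280.7 223.7]
scene  post [ 33  55  13  27 233] [300.9 239.8]
(590, 798, 3) [656.87566875 330.79841217] [425.74505765 134.76059076] [338.58399889 435.75434825]
```

View pics/mos.png

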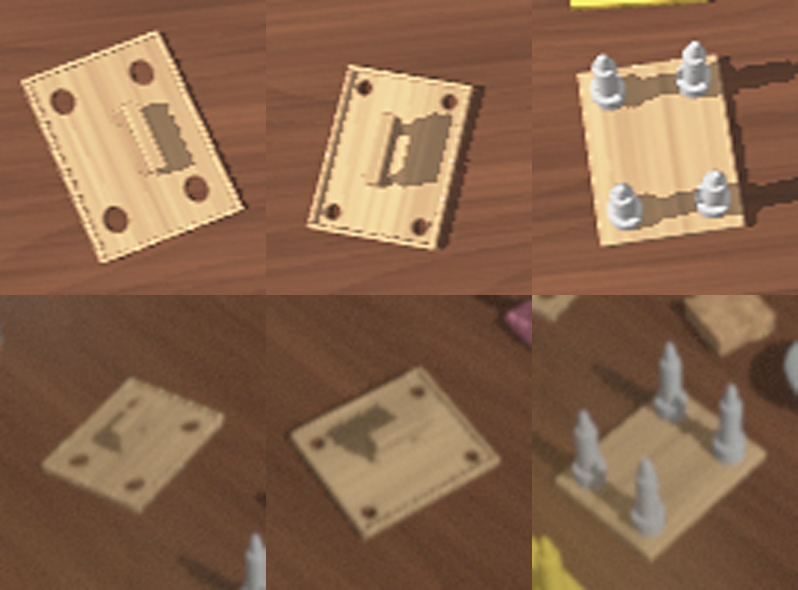

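Crops: each tray shows four clear holes, and the two views agree to about 3 mm. The stand's four grey pin tips are clear in both views; in the mosaic they are at about (604,57), (695,44), (624,186), (714,172) for top and (670,345), (732,386), (585,413), (646,460) for scene.

```bash
cat >> h.py <<'E'
def fit(pts,z=None):
    """rigid 2D fit of 110x76 rectangle to four points (any order) -> centre,yaw(mod pi),rms"""
    p=np.array(pts)[:,:2]; c=p.mean(0); best=None
    import itertools
    M=np.array([[55,38],[-55,38],[-55,-38],[55,-38]])/1000.
    for perm in itertools.permutations(range(4)):
        q=p[list(perm)]-c; th=np.arctan2((M[:,0]*q[:,1]-M[:,1]*q[:,0]).sum(),(M*q).sum())
        r=q-M@np.array([[np.cos(th),np.sin(th)],[-np.sin(th),np.cos(th)]]); e=np.sqrt((r**2).sum(1).mean())
        if best is None or e<best[2]-1e-9: best=(c.round(4),round((th+np.pi/2)%np.pi-np.pi/2,4),e.round(4))
    return best
E
python3 - <<'E'
from h import *
print("large top",fit([[ 0.5286,-0.3302],[0.5091,-0.2573],[0.4189,-0.3616],[0.4048,-0.2876]]))
print("small top",fit([[.569,.296],[.5487,.2241],[.4635,.3265],[.4419,.254]]))
print("small sc",fit([[.4411,.2558],[.5471,.2245],[.4627,.3289],[.5685,.2977]]))
T=[((x-531)/2.95+270,(y+2)/2.95+135) for x,y in[(604,57),(695,44),(624,186),(714,172)]]
S=[((x-531)/2.95+262,(y-295+2)/2.95+170) for x,y in[(646,460),(585,413),(732,386),(670,345)]]
print("tips tri",[tri(a,b).round(4) for a,b in zip(T,S)])
print("top",fit([onz("top",a,.107) for a in T]),"scene",fit([onz("scene",a,.107) for a in S]))
B=[((x-531)/2.95+270,y/2.95+135) for x,y in[(577,74),(717,55),(742,226),(600,245)]]
b=[onz("top",a,.012) for a in B]; print("board",np.mean(b,0).round(4),fit(b))
E
```

```text
large top (array([ 0.4654, -0.3092]), np.float64(0.2629), np.float64(0.0023))
small top (array([0.5058, 0.2752]), np.float64(-0.2789), np.float64(0.0006))
small sc (array([0.5048, 0.2767]), np.float64(-0.2866), np.float64(0.0002))
tips tri [array([0.6383, 0.035 , 0.1026]), array([ 0.641 , -0.04  ,  0.1036]), array([0.5281, 0.0301, 0.104 ]), array([ 0.5323, -0.0432,  0.105 ])]
top (array([ 0.5856, -0.0068]), np.float64(0.04), np.float64(0.0017)) scene (array([5.853e-01, 1.000e-04]), np.float64(0.0448), np.float64(0.0007))
board [ 0.5855 -0.0055  0.012 ] (array([ 0.5855, -0.0055]), np.float64(0.0286), np.float64(0.0343))
```

```bash
python3 -m jog '[{"delta_pos":[36,36,0],"spin":-0.01,"claw":0.3},{"delta_pos":[72,72,0],"spin":-0.03,"claw":0.45},{"delta_pos":[108,108,0],"spin":-0.03,"claw":0.45},{"delta_pos":[144,144,0],"spin":-0.03,"claw":0.45},{"delta_pos":[180,180,0],"spin":-0.03,"claw":0.45},{"delta_pos":[216,216,0],"spin":-0.03,"claw":0.45},{"delta_pos":[252,252,0],"spin":-0.03,"claw":0.45},{"delta_pos":[285,288,0],"spin":-0.03,"claw":0.45}]' 60
```

```text
clock: 0.9
position: [0.4616, -0.3128, 0.2307]
tool_rot: [-3.141, 0.0, 0.261]
force: [1.0, -0.2, -0.3]
grip_width: 0.0474
```

```bash
python3 -m jog '[{"delta_pos":[3,3,-45],"spin":0,"claw":0.45},{"delta_pos":[3,3,-90],"spin":0,"claw":0.45},{"delta_pos":[3,3,-130],"spin":0,"claw":0.45},{"delta_pos":[3,3,-160],"spin":0,"claw":0.45},{"delta_pos":[3,3,-160],"spin":0,"claw":0.45}]'
python3 - <<'E'
from h import *
o=[]
for n,x,y in(("top",380,160),("scene",202,85)):
    im=eyes.grab_frame(n); cv2.imwrite(f"pics/{n}1.png",im); o.append(cv2.resize(im[y:y+125,x:x+130],None,fx=3,fy=3,interpolation=cv2.INTER_CUBIC))
cv2.imwrite("pics/m1.png",np.hstack(o))
E
```

```text
clock: 1.4
position: [0.4626, -0.3084, 0.0672]
tool_rot: [-3.136, 0.005, 0.261]
force: [-0.1, 0.2, 0.6]
grip_width: 0.0468
```

View pics/m1.png

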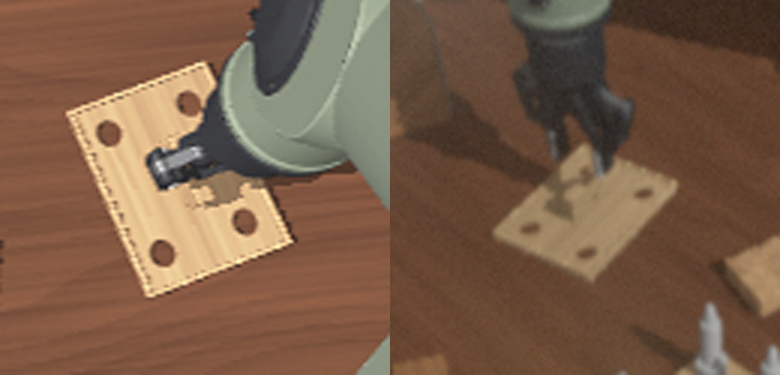

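The fingers straddle the bar near (460,215) in top. Next I go down and close.

```bash
python3 -m jog '[{"delta_pos":[2,-1.5,-25],"spin":0,"claw":0.45},{"delta_pos":[2,-1.5,-45],"spin":0,"claw":0.45},{"delta_pos":[2,-1.5,-45],"spin":0,"claw":0.45}]'
python3 -m jog '[{"delta_pos":[0,0,0],"spin":0,"claw":0.7},{"delta_pos":[0,0,0],"spin":0,"claw":1},{"delta_pos":[0,0,0],"spin":0,"claw":1},{"delta_pos":[0,0,0],"spin":0,"claw":1},{"delta_pos":[0,0,0],"spin":0,"claw":1},{"delta_pos":[0,0,0],"spin":0,"claw":1}]' 60
python3 -m jog '[{"delta_pos":[0,0,15],"spin":0,"claw":1},{"delta_pos":[0,0,50],"spin":0,"claw":1},{"delta_pos":[0,0,95],"spin":0,"claw":1},{"delta_pos":[0,0,140],"spin":0,"claw":1},{"delta_pos":[0,0,170],"spin":0,"claw":1},{"delta_pos":[0,0,170],"spin":0,"claw":1}]'
```

```text
clock: 1.8
position: [0.4665, -0.3113, 0.0263]
tool_rot: [-3.14, 0.001, 0.261]
force: [0.2, 0.6, 0.4]
grip_width: 0.0469
clock: 2.4
position: [0.4673, -0.3118, 0.0282]
tool_rot: [-3.141, -0.001, 0.26]
force: [-2.3, 0.7, 14.2]
grip_width: 0.0128
clock: 3.0
position: [0.4689, -0.3128, 0.2033]
tool_rot: [3.136, -0.006, 0.26]
force: [1.2, 0.4, -3.7]
grip_width: 0.0125
```

```bash
python3 -m jog '[{"delta_pos":[12,30,0],"spin":-0.02,"claw":1},{"delta_pos":[28,72,0],"spin":-0.06,"claw":1},{"delta_pos":[45,115,0],"spin":-0.11,"claw":1},{"delta_pos":[62,160,0],"spin":-0.16,"claw":1},{"delta_pos":[78,205,0],"spin":-0.22,"claw":1},{"delta_pos":[95,250,0],"spin":-0.22,"claw":1},{"delta_pos":[108,290,0],"spin":-0.22,"claw":1},{"delta_pos":[116,309,0],"spin":-0.22,"claw":1}]'
python3 -m jog '[{"delta_pos":[0,0,-15],"spin":0,"claw":1},{"delta_pos":[0,0,-25],"spin":0,"claw":1},{"delta_pos":[0,0,-25],"spin":0,"claw":1},{"delta_pos":[0,0,-25],"spin":0,"claw":1}]'
python3 - <<'E'
from h import *
o=[]
for n,x,y in(("top",255,125),("scene",245,130)):
    im=eyes.grab_frame(n); cv2.imwrite(f"pics/{n}2.png",im); o.append(cv2.resize(im[y:y+130,x:x+130],None,fx=3,fy=3,interpolation=cv2.INTER_CUBIC))
cv2.imwrite("pics/m2.png",np.hstack(o)); print(bot.observe()['position'],bot.observe()['tool_rot'])
E
```

```text
clock: 3.8
position: [0.5851, 0.0008, 0.203]
tool_rot: [3.138, -0.006, 0.044]
force: [0.0, -0.0, -3.6]
grip_width: 0.0124
clock: 4.2
position: [0.5849, -0.0002, 0.1781]
tool_rot: [3.138, -0.005, 0.043]
force: [-0.5, 0.1, -2.4]
grip_width: 0.0127
[ 5.85256416e-01 -2.38965757e-05  1.78543360e-01] [ 3.13771449 -0.00628758  0.04271561]
```

View pics/m2.png

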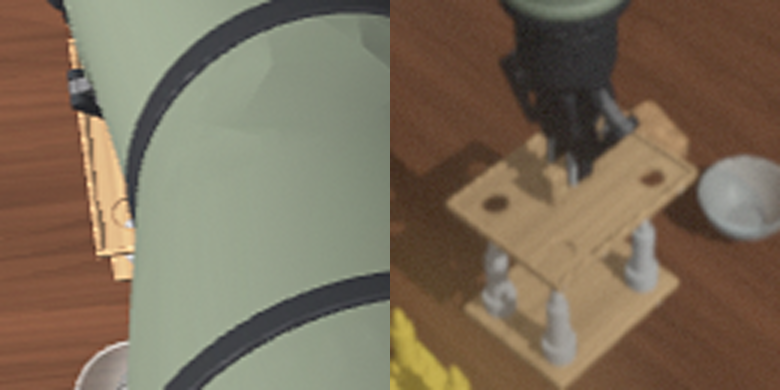

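The scene crop shows the tray held above the stand, with holes at about (495,203), (652,177) and (570,245) and pins below at (558,290), (640,225) and (493,250). Using one camera for both cancels its bias.

```bash
python3 - <<'E'
from h import *
# measure dark holes in current scene image
im=cv2.imread("pics/scene2.png"); g=cv2.cvtColor(im,cv2.COLOR_BGR2GRAY)
c=lambda x,y:(245+(x-390)/3,130+y/3)
for s in[(495,203),(652,177)]:
    u,v=map(int,c(*s)); w=g[v-7:v+8,u-8:u+9]; n,l,st,ce=cv2.connectedComponentsWithStats((w<95).astype(np.uint8))
    i=l[7,8]; q=ce[i]+(u-8,v-7); print("dark",st[i,4],q,onz("scene",q,.1548).round(4))
o=bot.observe(); p=o['position']; yaw=o['tool_rot'][2]
for dx in(0,-.002):
  for M in[(.055,.038),(.055,-.038),(-.055,.038),(-.055,-.038)]:
    X=p[:2]+R.from_euler('z',yaw).as_matrix()[:2,:2]@np.array([M[0]+dx,M[1]]); print(dx,M,X.round(4),"exp px",proj("scene",[*X,.155]).round(1))
B=[((x-531)/2.95+262,(y-295)/2.95+170) for x,y in[(557,480),(653,558),(766,455)]]
b=[onz("scene",a,.012) for a in B]; print("board corners scene",np.round(b,4),"centre",((b[0]+b[2])/2).round(4))
for z in(.104,.107): print(z,fit([onz("scene",((x-531)/2.95+262,(y-293)/2.95+170),z) for x,y in[(646,460),(585,413),(732,386),(670,345)]]))
cv2.imwrite("pics/z3.png",cv2.resize(im[165:260,255:355],None,fx=6,fy=6,interpolation=cv2.INTER_CUBIC))
E
```

```text
dark 30 [279.83333333 197.6       ] [ 0.6375 -0.0357  0.1548]
dark 17 [332.11764706 189.23529412] [0.5251 0.0377 0.1548]
0 (0.055, 0.038) [0.6386 0.0403] exp px [300.5 214.6]
0 (0.055, -0.038) [ 0.6418 -0.0356] exp px [278.5 198.5]
0 (-0.055, 0.038) [0.5287 0.0356] exp px [330.6 189.5]
0 (-0.055, -0.038) [ 0.5319 -0.0403] exp px [308.8 175.1]
-0.002 (0.055, 0.038) [0.6366 0.0402] exp px [301.  214.1]
-0.002 (0.055, -0.038) [ 0.6398 -0.0357] exp px [279.1 198. ]
-0.002 (-0.055, 0.038) [0.5267 0.0355] exp px [331.1 189.1]
-0.002 (-0.055, -0.038) [ 0.5299 -0.0404] exp px [309.3 174.7]
board corners scene [[ 0.6661 -0.0577  0.012 ]
 [ 0.6616  0.068   0.012 ]
 [ 0.5063  0.0619  0.012 ]] centre [0.5862 0.0021 0.012 ]
0.104 (array([ 0.5837, -0.0018]), np.float64(0.0448), np.float64(0.0006))
0.107 (array([5.853e-01, 1.000e-04]), np.float64(0.0448), np.float64(0.0007))
```

View pics/z3.png

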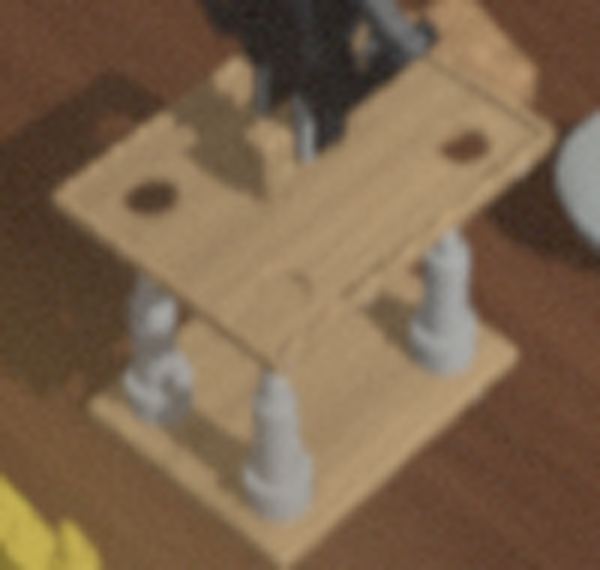

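```bash
python3 - <<'E'
from h import *
im=cv2.imread("pics/top2.png"); 
print("hole",proj("top",[.525,.0355,.1548]),"corner",proj("top",[.492,.0613,.160]),"low",proj("top",[.492,.0613,.150]))
a=cv2.resize(im[125:225,265:320],None,fx=6,fy=6,interpolation=cv2.INTER_CUBIC)
b=cv2.resize(cv2.imread("pics/top0.png")[145:225,280:350],None,fx=6,fy=6,interpolation=cv2.INTER_CUBIC)
b=cv2.copyMakeBorder(b,0,120,0,0,cv2.BORDER_CONSTANT)
cv2.imwrite("pics/z4.png",np.hstack([a,b]))
E
```

```text
hole [297.00665752 195.93442786] corner [286.48365027 211.2876276 ] low [286.83993716 212.23287893]
```

View pics/z4.png

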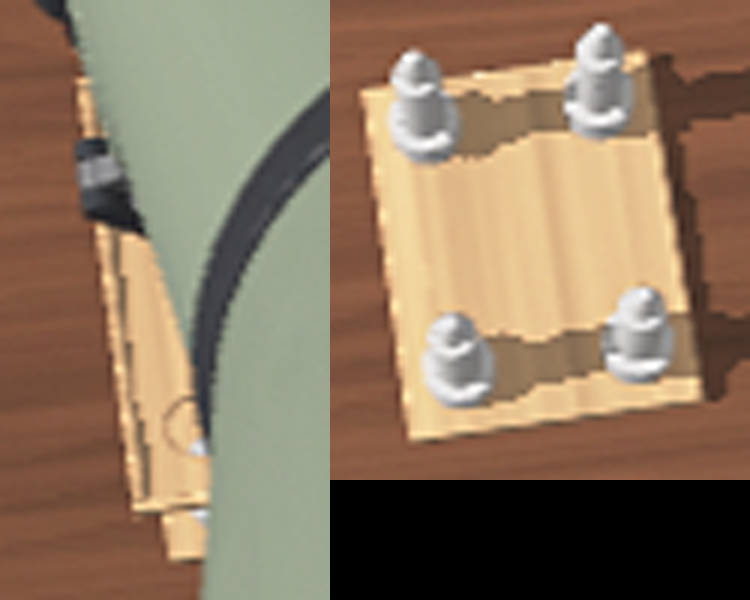

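The top crop shows a visible hole at (297.5,195.8) against an expected (297,195.9), so camera and kinematics agree well. I had read the earlier pin tips with a crop offset, so I will redo them automatically.

```bash
python3 - <<'E'
from h import *
res={}
for n,x,y in(("top",270,135),("scene",262,170)):
    im=cv2.imread(f"pics/{n}0.png")[y:y+100,x:x+82]
    hsv=cv2.cvtColor(im,cv2.COLOR_BGR2HSV); s=4
    up=cv2.resize(hsv,None,fx=s,fy=s,interpolation=cv2.INTER_LINEAR)
    m=((up[...,1]<75)&(up[...,2]>90)).astype(np.uint8)
    k,l,st,ce=cv2.connectedComponentsWithStats(m); L=[]
    for i in sorted(range(1,k),key=lambda i:-st[i,4])[:4]:
        ys,xs=np.nonzero(l==i); t=ys.min(); sel=ys<t+2*s
        L.append(((xs[sel].mean()+.5)/s-.5+x,(t+.5)/s-.5+y))
    L=np.array(L); res[n]=L; print(n,L.round(1).tolist())
    for d in(.5,1.): print(d,fit([onz(n,a+[0,d],.108) for a in L]))
T=sorted(res["top"].tolist(),key=lambda a:onz("top",a,.108)[:2]@[1,.3])
S=sorted(res["scene"].tolist(),key=lambda a:onz("scene",a,.108)[:2]@[1,.3])
X=[tri(np.add(a,[0,.7]),np.add(b,[0,.7])) for a,b in zip(T,S)]; print(np.round(X,4),np.mean(X,0).round(4),fit(X))
E
```

```text
top [[293.7, 152.9], [324.6, 148.6], [300.0, 196.4], [331.3, 192.4]]
0.5 (array([ 0.5893, -0.0047]), np.float64(0.0329), np.float64(0.0011))
1.0 (array([ 0.5881, -0.0046]), np.float64(0.0329), np.float64(0.0011))
scene [[299.9, 224.1], [329.2, 199.6], [279.1, 208.4], [308.3, 185.1]]
0.5 (array([ 0.5835, -0.0056]), np.float64(0.0387), np.float64(0.0004))
1.0 (array([ 0.5847, -0.0043]), np.float64(0.0385), np.float64(0.0003))
[[ 0.5335 -0.0426  0.1131]
 [ 0.5313  0.0317  0.1123]
 [ 0.6427 -0.0392  0.1115]
 [ 0.6399  0.0356  0.1114]] [ 0.5868 -0.0036  0.1121] (array([ 0.5868, -0.0036]), np.float64(0.0336), np.float64(0.0009))
```

```bash
python3 -m jog '[{"delta_pos":[4,-5,0],"spin":-0.007,"claw":1},{"delta_pos":[4,-5,-10],"spin":-0.007,"claw":1},{"delta_pos":[4,-5,-25],"spin":-0.007,"claw":1},{"delta_pos":[4,-5,-40],"spin":-0.007,"claw":1},{"delta_pos":[4,-5,-50],"spin":-0.007,"claw":1},{"delta_pos":[4,-5,-55],"spin":-0.007,"claw":1},{"delta_pos":[4,-5,-55],"spin":-0.007,"claw":1}]'
python3 - <<'E'
from h import *
im=eyes.grab_frame("scene"); cv2.imwrite("pics/scene5.png",im)
t=eyes.grab_frame("top"); cv2.imwrite("pics/top5.png",t)
cv2.imwrite("pics/z5.png",np.hstack([cv2.resize(im[150:250,255:355],None,fx=5,fy=5,interpolation=cv2.INTER_CUBIC),cv2.resize(t[130:230,265:320],None,fx=5,fy=5,interpolation=cv2.INTER_CUBIC)]))
o=bot.observe();print(o['position'],o['force'],o['moment'],o['tool_rot'])
E
```

```text
clock: 5.0
position: [0.589, -0.0051, 0.123]
tool_rot: [3.138, -0.005, 0.036]
force: [-0.2, -0.3, -2.8]
grip_width: 0.0127
[ 0.58952181 -0.00504852  0.12393739] [ 0.69207751  0.29307408 -2.52764196] [ 0.01201285 -0.04851245  0.05999834] [ 3.13774768 -0.00682048  0.03558512]
```

View pics/z5.png

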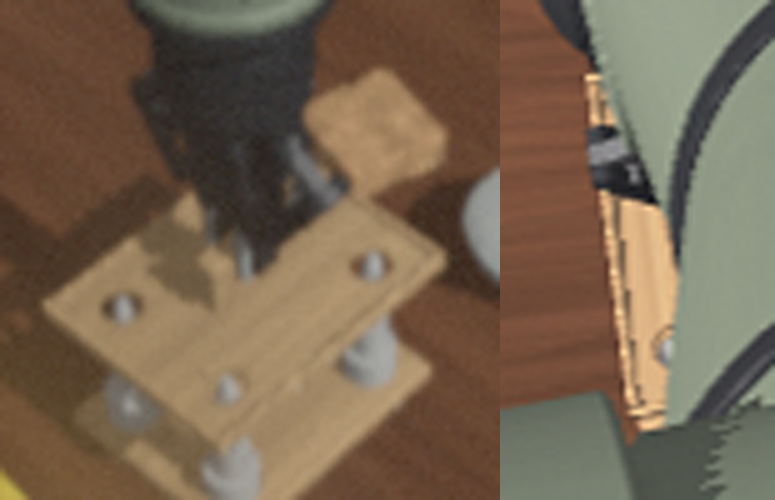

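The pins show in all three visible holes at about (123,308), (372,265) and (228,388), centred to roughly 1 mm. I lower gently and watch the force.

```bash
python3 -m jog '[{"delta_pos":[0,0,-4],"spin":0,"claw":1},{"delta_pos":[0,0,-8],"spin":0,"claw":1},{"delta_pos":[0,0,-11],"spin":0,"claw":1},{"delta_pos":[0,0,-14],"spin":0,"claw":1},{"delta_pos":[0,0,-16],"spin":0,"claw":1},{"delta_pos":[0,0,-16],"spin":0,"claw":1}]'; python3 -c "
from workcell import bot
o=bot.observe();print(o['position'],o['force'],o['moment'])"
```

```text
clock: 5.7
position: [0.5897, -0.0045, 0.1077]
tool_rot: [3.138, -0.007, 0.036]
force: [2.5, 4.2, -4.5]
grip_width: 0.0125
[ 0.58965018 -0.00448331  0.10772519] [ 2.50761725  4.22261756 -4.4799815 ] [ 1.06834347 -0.41938059  0.18857105]
```

```bash
python3 -m jog '[{"delta_pos":[0.5,1,0],"spin":0,"claw":1},{"delta_pos":[0.5,1,-5],"spin":0,"claw":1},{"delta_pos":[0.5,1,-12],"spin":0,"claw":1},{"delta_pos":[0.5,1,-20],"spin":0,"claw":1},{"delta_pos":[0.5,1,-28],"spin":0,"claw":1},{"delta_pos":[0.5,1,-36],"spin":0,"claw":1},{"delta_pos":[0.5,1,-41],"spin":0,"claw":1},{"delta_pos":[0.5,1,-41],"spin":0,"claw":1}]'; python3 -c "
from workcell import bot
o=bot.observe();print(o['position'],o['force'],o['moment'])"
```

```text
clock: 6.5
position: [0.5897, -0.0035, 0.0658]
tool_rot: [3.138, -0.006, 0.036]
force: [-0.2, 0.1, -3.0]
grip_width: 0.0128
[ 0.58973292 -0.00348738  0.06583432] [-0.16089974  0.10523324 -2.98056907] [ 0.01040328 -0.04850907  0.0036444 ]
```

```bash
python3 -m jog '[{"delta_pos":[0,0,-2],"spin":0,"claw":1},{"delta_pos":[0,0,-4],"spin":0,"claw":1},{"delta_pos":[0,0,-5.5],"spin":0,"claw":1},{"delta_pos":[0,0,-7],"spin":0,"claw":1},{"delta_pos":[0,0,-7],"spin":0,"claw":1}]'; python3 -c "
from workcell import bot
o=bot.observe();print(o['position'],o['force'],o['moment'])"
```

```text
clock: 7.0
position: [0.59, -0.0036, 0.0602]
tool_rot: [3.138, -0.007, 0.036]
force: [-7.3, -0.8, 20.9]
grip_width: 0.0122
[ 0.58997971 -0.00355976  0.0601514 ] [-7.30105649 -0.81694778 20.88786076] [0.07951729 1.86375782 0.01786599]
```

```bash
python3 -m jog '[{"delta_pos":[0,0,1],"spin":0,"claw":1},{"delta_pos":[0,0,1],"spin":0,"claw":0.7},{"delta_pos":[0,0,1],"spin":0,"claw":0.45},{"delta_pos":[0,0,1],"spin":0,"claw":0.45},{"delta_pos":[0,0,1],"spin":0,"claw":0.45},{"delta_pos":[0,0,1],"spin":0,"claw":0.45},{"delta_pos":[0,0,1],"spin":0,"claw":0.45}]'
python3 -m jog '[{"delta_pos":[0,0,20],"spin":0,"claw":0.45},{"delta_pos":[0,0,50],"spin":0,"claw":0.45},{"delta_pos":[0,0,90],"spin":0,"claw":0.45},{"delta_pos":[0,0,130],"spin":0,"claw":0.45},{"delta_pos":[0,0,150],"spin":0,"claw":0.45}]'
python3 -m jog '[{"delta_pos":[-10,40,0],"spin":-0.04,"claw":0.45},{"delta_pos":[-22,85,0],"spin":-0.1,"claw":0.45},{"delta_pos":[-34,130,0],"spin":-0.16,"claw":0.45},{"delta_pos":[-46,175,0],"spin":-0.22,"claw":0.45},{"delta_pos":[-58,215,0],"spin":-0.28,"claw":0.45},{"delta_pos":[-70,250,0],"spin":-0.32,"claw":0.45},{"delta_pos":[-84,279,0],"spin":-0.32,"claw":0.45},{"delta_pos":[-84,279,0],"spin":-0.32,"claw":0.45}]'
python3 - <<'E'
from h import *
im=eyes.grab_frame("scene"); cv2.imwrite("pics/scene6.png",im)
t=eyes.grab_frame("top"); cv2.imwrite("pics/top6.png",t)
cv2.imwrite("pics/z6.png",np.hstack([cv2.resize(im[150:250,255:355],None,fx=4,fy=4,interpolation=cv2.INTER_CUBIC),cv2.resize(t[130:230,270:365],None,fx=4,fy=4,interpolation=cv2.INTER_CUBIC)]))
o=bot.observe();print(o['position'],o['tool_rot'])
E
```

```text
clock: 7.7
position: [0.59, -0.0036, 0.0611]
tool_rot: [3.138, -0.006, 0.036]
force: [0.5, 0.9, 0.9]
grip_width: 0.0472
clock: 8.2
position: [0.5909, -0.0035, 0.2145]
tool_rot: [3.138, -0.01, 0.036]
force: [-0.1, -0.8, 0.3]
grip_width: 0.0471
clock: 9.0
position: [0.5044, 0.2803, 0.2144]
tool_rot: [3.139, -0.009, -0.278]
force: [-0.1, 0.1, 0.6]
grip_width: 0.0466
[0.50653447 0.27596194 0.21446825] [ 3.13788364 -0.01023463 -0.28236047]
```

View pics/z6.png

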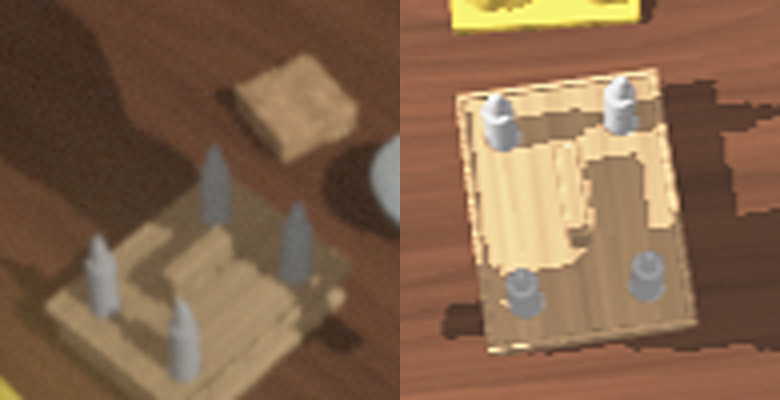

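The large tray sits level with all four posts through its holes. Next is the small tray.

```bash
python3 -m jog '[{"delta_pos":[-1,0,-40],"spin":0,"claw":0.45},{"delta_pos":[-1,0,-85],"spin":0,"claw":0.45},{"delta_pos":[-1,0,-125],"spin":0,"claw":0.45},{"delta_pos":[-1,0,-150],"spin":0,"claw":0.45},{"delta_pos":[-1,0,-168],"spin":0,"claw":0.45},{"delta_pos":[-1,0,-180],"spin":0,"claw":0.45},{"delta_pos":[-1,0,-186],"spin":0,"claw":0.45},{"delta_pos":[-1,0,-186],"spin":0,"claw":0.45}]'
python3 -m jog '[{"delta_pos":[0,0,0],"spin":0,"claw":0.7},{"delta_pos":[0,0,0],"spin":0,"claw":1},{"delta_pos":[0,0,0],"spin":0,"claw":1},{"delta_pos":[0,0,0],"spin":0,"claw":1},{"delta_pos":[0,0,0],"spin":0,"claw":1},{"delta_pos":[0,0,0],"spin":0,"claw":1}]' 60
python3 -m jog '[{"delta_pos":[0,0,15],"spin":0,"claw":1},{"delta_pos":[0,0,50],"spin":0,"claw":1},{"delta_pos":[0,0,95],"spin":0,"claw":1},{"delta_pos":[0,0,140],"spin":0,"claw":1},{"delta_pos":[0,0,160],"spin":0,"claw":1},{"delta_pos":[0,0,160],"spin":0,"claw":1}]'
```

```text
clock: 9.9
position: [0.5057, 0.2754, 0.0283]
tool_rot: [3.137, -0.01, -0.283]
force: [0.8, 0.2, 0.1]
grip_width: 0.0467
clock: 10.5
position: [0.5063, 0.2755, 0.0293]
tool_rot: [3.138, -0.011, -0.283]
force: [-0.7, -1.1, 8.2]
grip_width: 0.0127
clock: 11.1
position: [0.5075, 0.2763, 0.1938]
tool_rot: [-3.14, -0.015, -0.283]
force: [0.1, 0.1, -1.6]
grip_width: 0.0125
```

```bash
python3 -m jog '[{"delta_pos":[8,-28,0],"spin":0.03,"claw":1},{"delta_pos":[20,-70,0],"spin":0.08,"claw":1},{"delta_pos":[32,-112,0],"spin":0.14,"claw":1},{"delta_pos":[44,-155,0],"spin":0.2,"claw":1},{"delta_pos":[56,-197,0],"spin":0.26,"claw":1},{"delta_pos":[68,-238,0],"spin":0.319,"claw":1},{"delta_pos":[76,-266,0],"spin":0.319,"claw":1},{"delta_pos":[80.5,-280,0],"spin":0.319,"claw":1}]'
python3 -m jog '[{"delta_pos":[0,0,-15],"spin":0,"claw":1},{"delta_pos":[0,0,-30],"spin":0,"claw":1},{"delta_pos":[0,0,-38],"spin":0,"claw":1},{"delta_pos":[0,0,-38],"spin":0,"claw":1},{"delta_pos":[0,0,-38],"spin":0,"claw":1}]'
```

```text
clock: 11.9
position: [0.5879, -0.0071, 0.1936]
tool_rot: [-3.141, -0.014, 0.032]
force: [-0.7, 0.0, -1.6]
grip_width: 0.0123
clock: 12.4
position: [0.588, -0.0065, 0.1559]
tool_rot: [-3.141, -0.014, 0.033]
force: [-0.1, 0.1, -1.9]
grip_width: 0.0132
```

```bash
python3 -m jog '[{"delta_pos":[0,3,-3],"spin":0.003,"claw":1},{"delta_pos":[0,3,-10],"spin":0.003,"claw":1},{"delta_pos":[0,3,-15],"spin":0.003,"claw":1},{"delta_pos":[0,3,-15],"spin":0.003,"claw":1},{"delta_pos":[0,3,-15],"spin":0.003,"claw":1}]'
python3 - <<'E'
from h import *
im=eyes.grab_frame("scene"); cv2.imwrite("pics/scene7.png",im)
t=eyes.grab_frame("top"); cv2.imwrite("pics/top7.png",t)
cv2.imwrite("pics/z7.png",np.hstack([cv2.resize(im[150:250,255:355],None,fx=5,fy=5,interpolation=cv2.INTER_CUBIC),cv2.resize(t[130:230,265:320],None,fx=5,fy=5,interpolation=cv2.INTER_CUBIC)]))
o=bot.observe();print(o['position'],o['tool_rot'],o['force'],o['moment'])
E
```

```text
clock: 12.9
position: [0.5879, -0.0036, 0.1408]
tool_rot: [-3.141, -0.014, 0.036]
force: [-0.3, -0.4, -2.3]
grip_width: 0.0125
[ 0.58808958 -0.00356533  0.14106568] [-3.14080701 -0.01461839  0.03587734] [-0.10240702 -0.00329588 -1.07551433] [ 0.0341455  -0.00545385 -0.00054481]
```

View pics/z7.png

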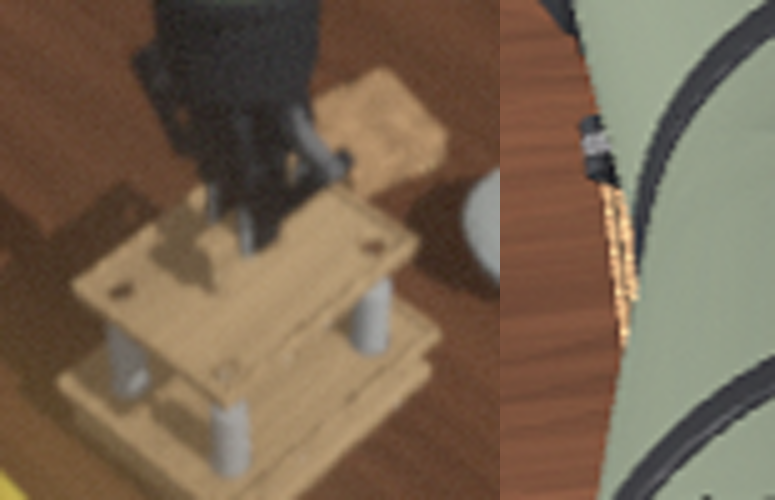

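```bash
python3 - <<'E'
from h import *
g=cv2.cvtColor(cv2.imread("pics/scene7.png"),cv2.COLOR_BGR2GRAY)
q=[]
for x,y in[(121,290),(373,247)]:
    u,v=round(255+x/5),round(150+y/5); w=cv2.resize(g[v-6:v+7,u-6:u+7],None,fx=4,fy=4,interpolation=cv2.INTER_LINEAR)
    n,l,st,ce=cv2.connectedComponentsWithStats((w<105).astype(np.uint8)); i=l[26,26]; c=(ce[i]+.5)/4-.5+(u-6,v-6); q.append(c); print(st[i,4]/16,c.round(2))
for z in(.115,.118): print(z,[onz("scene",c,z).round(4) for c in q], np.mean([onz("scene",c,z) for c in q],0).round(4))
E
```

```text
9.75 [278.84 207.81]
3.4375 [329.61 199.07]
0.115 [array([ 0.6416, -0.0395,  0.115 ]), array([0.5281, 0.0328, 0.115 ])] [ 0.5849 -0.0033  0.115 ]
0.118 [array([ 0.6431, -0.0375,  0.118 ]), array([0.5301, 0.0346, 0.118 ])] [ 0.5866 -0.0015  0.118 ]
```

Holes show at (121,290) and (373,247) in the crop, above the pins. The estimates agree to about 2 mm, within the 4.5 mm taper capture. I lower gently.

```bash
python3 -m jog '[{"delta_pos":[-1,0,0],"spin":0,"claw":1},{"delta_pos":[-1,0,-3],"spin":0,"claw":1},{"delta_pos":[-1,0,-6],"spin":0,"claw":1},{"delta_pos":[-1,0,-9],"spin":0,"claw":1},{"delta_pos":[-1,0,-11],"spin":0,"claw":1},{"delta_pos":[-1,0,-11],"spin":0,"claw":1}]'; python3 -c "
from workcell import bot
o=bot.observe();print(o['position'],o['force'],o['moment'])"
```

```text
clock: 13.6
position: [0.5869, -0.0036, 0.1296]
tool_rot: [-3.141, -0.014, 0.036]
force: [0.1, -0.0, -1.3]
grip_width: 0.0126
[ 0.58688225 -0.00358485  0.12964347] [ 0.05922265 -0.04580404 -1.30097125] [-0.00636094  0.00781001  0.02322153]
```

```bash
python3 -m jog '[{"delta_pos":[0,0,-2],"spin":0,"claw":1},{"delta_pos":[0,0,-5],"spin":0,"claw":1},{"delta_pos":[0,0,-8],"spin":0,"claw":1},{"delta_pos":[0,0,-10],"spin":0,"claw":1},{"delta_pos":[0,0,-10],"spin":0,"claw":1}]'; python3 -c "
from workcell import bot
o=bot.observe();print(o['position'],o['force'],o['moment'])"
```

```text
clock: 14.1
position: [0.5867, -0.0036, 0.1193]
tool_rot: [-3.141, -0.013, 0.036]
force: [-0.5, -0.3, -2.4]
grip_width: 0.0124
[ 0.58672402 -0.00359724  0.11928235] [-0.49636589 -0.31339501 -2.35587607] [0.0257223  0.05679996 0.03139646]
```

```bash
python3 -m jog '[{"delta_pos":[0,0,-2],"spin":0,"claw":1},{"delta_pos":[0,0,-3.5],"spin":0,"claw":1},{"delta_pos":[0,0,-5],"spin":0,"claw":1},{"delta_pos":[0,0,-5],"spin":0,"claw":1}]'; python3 -c "
from workcell import bot
o=bot.observe();print(o['position'],o['force'],o['moment'])"
```

```text
clock: 14.5
position: [0.5868, -0.0035, 0.1152]
tool_rot: [-3.141, -0.014, 0.036]
force: [-6.8, 1.0, 17.8]
grip_width: 0.0124
[ 0.58680169 -0.00345442  0.1152364 ] [-6.81244303  0.95021696 17.84426201] [-0.01425055  1.57075014 -0.01133611]
```

Contact came at 0.115, as predicted for the shoulders. I ease off, release, retreat and look.

```bash
python3 -m jog '[{"delta_pos":[0,0,0.7],"spin":0,"claw":1},{"delta_pos":[0,0,0.7],"spin":0,"claw":0.7},{"delta_pos":[0,0,0.7],"spin":0,"claw":0.45},{"delta_pos":[0,0,0.7],"spin":0,"claw":0.45},{"delta_pos":[0,0,0.7],"spin":0,"claw":0.45},{"delta_pos":[0,0,0.7],"spin":0,"claw":0.45},{"delta_pos":[0,0,0.7],"spin":0,"claw":0.45}]'
python3 -m jog '[{"delta_pos":[0,0,15],"spin":0,"claw":0.45},{"delta_pos":[0,0,45],"spin":0,"claw":0.45},{"delta_pos":[0,0,85],"spin":0,"claw":0.45},{"delta_pos":[0,0,110],"spin":0,"claw":0.45},{"delta_pos":[0,0,110],"spin":0,"claw":0.45}]'
python3 -m jog '[{"delta_pos":[-15,-40,0],"spin":0,"claw":0.45},{"delta_pos":[-30,-80,0],"spin":0,"claw":0.45},{"delta_pos":[-45,-120,0],"spin":0,"claw":0.45},{"delta_pos":[-60,-165,0],"spin":0,"claw":0.45},{"delta_pos":[-75,-210,0],"spin":0,"claw":0.45},{"delta_pos":[-90,-250,0],"spin":0,"claw":0.45},{"delta_pos":[-90,-270,0],"spin":0,"claw":0.45},{"delta_pos":[-90,-270,0],"spin":0,"claw":0.45}]'
python3 - <<'E'
from h import *
im=eyes.grab_frame("scene"); t=eyes.grab_frame("top"); cv2.imwrite("pics/scene8.png",im); cv2.imwrite("pics/top8.png",t)
cv2.imwrite("pics/z8.png",np.hstack([cv2.resize(im[150:250,255:355],None,fx=4,fy=4,interpolation=cv2.INTER_CUBIC),cv2.resize(t[130:230,270:365],None,fx=4,fy=4,interpolation=cv2.INTER_CUBIC)]))
o=bot.observe();print(o['clock'],o['position'],o['force'])
E
```

```text
clock: 15.2
position: [0.5868, -0.0035, 0.1159]
tool_rot: [-3.141, -0.014, 0.036]
force: [1.2, -0.4, -0.1]
grip_width: 0.0469
clock: 15.7
position: [0.5883, -0.0035, 0.2294]
tool_rot: [-3.141, -0.019, 0.036]
force: [-0.0, 0.2, 0.4]
grip_width: 0.0474
clock: 16.5
position: [0.4971, -0.2766, 0.2288]
tool_rot: [-3.141, -0.018, 0.031]
force: [-0.7, 1.2, -0.1]
grip_width: 0.0471
16.6 [ 0.49819066 -0.27314874  0.22883831] [-0.04725423  1.36317383 -0.58416073]
```

View pics/z8.png

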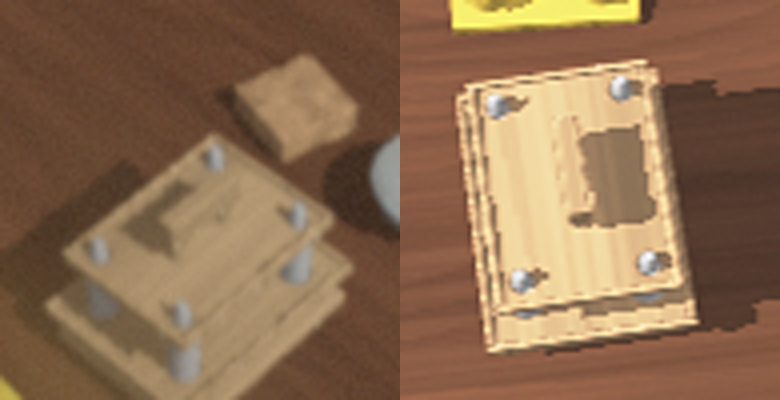

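All four pins stand through the small tray, which is level over the large tray, and the arm is clear. I hand the job in.

```bash
python3 -c "
from workcell import bot
bot.job_done(); print(bot.observe()['clock'])"
```

```text
the job is handed in; nothing more can be done
the job is handed in; nothing more can be done
```

The two-tier stand is assembled and handed in at about 16.6 s of the 64 s. Both trays were lowered under force monitoring and released, and the arm was moved clear.

- **Large tray:** It touched the collars at TCP height 0.060 m, the height expected from where I gripped it. There was a brief side push of about 5 N from the posts on the way down, which I corrected by 1 mm. Pressing force at contact peaked near 21 N.
- **Small tray:** It touched the shoulders at TCP height 0.115 m, also as expected. There was almost no side force on the way down, and pressing force at contact was about 18 N.
- **Last pictures:** Both trays look level and in line, with all four pins through the small tray. The cork block and the part of the bowl in the crop appear unmoved. I judged these pictures by eye and did not re-measure the final poses.
- **What disagreed:** My first stand readings differed by about 7 mm between the two cameras, mostly from a crop-offset slip of mine. After the fix, the cameras still differed by about 4 mm in x.

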